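# Park a gearbox housing in the bench bay

## Task

Swing the white stop bar open to its green mark, slide the round cover plate out of the yellow bay until it lies wholly on the blue disc, then slide the grey gearbox housing into the bay, squared up and inside the yellow lines, long side parallel to the long side of the bay. Finally swing the bar back so that it points straight at its red mark. The two castings are to be slid flat on the bench, never lifted or tipped, and the other things on the bench left where they are.

Things in the scene. Friction and masses are not known exactly. Their poses are not given: they have to be found in the camera images.
- bay: Parking bay painted on the bench, fixed: a yellow rectangular outline, inner size 140 mm (its x) by 116 mm (its y), lines 8 mm wide, no height. Origin: centre of the rectangle, on the bench. Its x axis points away from the robot within about 0.12 rad, its y axis to the robot's left. The right-hand (-y) side is its entrance.
- red_mark (a point): Centre of the red line painted on the bench, 12 mm wide and 55 mm long, 150 to 205 mm from the hinge axis, in the bay's -x direction from it. The bar pointing at it closes the bay's right-hand side.
- green_mark (a point): Centre of the green line painted on the bench, 12 mm wide and 55 mm long, 150 to 205 mm from the hinge axis, in the bay's -y direction from it. The bar pointing at it is swung out, clear of the entrance.
- bar (a joint): Angle of the stop bar about its vertical hinge, rad: 0 = pointing at the red mark (bay -x), grows counter-clockwise seen from above, 1.571 = pointing at the green mark (bay -y). End stops at -0.3 and 1.9. Stays where it is left; takes about 2 N at the knob to move.
- bar_hinge (a point): Point on the hinge axis of the stop bar, 26 mm above the bench, at bay x +100, y -120 mm. The bar is white with a black band, 140 mm long from this axis, 16 mm wide, between 26 and 40 mm above the bench. Its post has a foot of 24 mm radius; post and hub reach 44 mm high.
- bar_knob (a point): Centre of the red upright round knob on the bar, 120 mm from the hinge axis, 100 mm above the bench. The knob is 20 mm in diameter and reaches from 60 to 122 mm above the bench, with a 12 mm stem below it. It is part of the bar and turns with it.
- housing: Loose gearbox housing, about 0.7 kg: aluminium flange 116 mm (its x) by 92 mm (its y), 16 mm high, grey body 104 by 88 mm above it to 50 mm, round boss of 80 mm diameter on top to 58 mm. Too wide to grip across. Origin: centre of the underside. It starts to the right of the bay, its x within 0.45 rad of the robot's. Half a turn makes no difference.
- cover: Loose round dark steel cover plate, 92 mm in diameter, 18 mm high at the rim, with a raised middle of 60 mm diameter up to 24 mm and six brass bolt heads, about 0.45 kg. Too wide to grip across. Origin: centre of the underside. It starts lying in the bay.
- pad: Round blue disc of 120 mm diameter painted on the bench, no height, fixed, to the left of the bay. Origin: its centre on the bench surface.
- bush_big: Bystander, loose: copper-coloured bush standing on end, 52 mm diameter, 45 mm high, near the robot. Origin: centre of the underside.
- bush_small: Bystander, loose: brass bush standing on end, 40 mm diameter, 50 mm high, near the robot. Origin: centre of the underside.
- grease: Bystander, loose: yellow grease jar with red cap, 60 mm diameter, 60 mm high, near the robot. Origin: centre of the underside.
- spray: Bystander, loose: green spray can, 60 mm diameter, 170 mm high, towards the far side. Origin: centre of the underside.
- spanner: Bystander, loose: steel spanner lying flat on the far side, under 250 mm long. Origin: middle of its underside.
- brush: Bystander, loose: cleaning brush lying flat on the far side, under 250 mm long. Origin: middle of its underside.
Things that resemble listed ones, but are neither listed nor needed, are in the scene too. There is more than one size of the cover; the one meant has the size given above. Of the things that look like the housing, the larger one is meant.

How it is judged:
By the outcome, as a careful person would: the job done as asked, in the order asked, and still so for the second after the job is handed in, with the robot touching nothing.
It also fails if it takes over 72 s, if anything falls off the work surface, if the arm or the gripper's body presses on something with over 40 N, if the wrist force passes 120 N, or if a joint passes its speed limit or range.

## Robot

A 7-joint arm with a two-finger parallel gripper is mounted at the origin on the work surface. World frame = base frame: x ahead of the robot, y to its left, z up, the work surface at z = 0. Lengths are in m, angles in rad, forces in N, time in s.
With the tool pointing down it reaches from about 0.425 to 0.825 m from the base axis. Payload 3.6 kg.
Tool frame: the origin (TCP) lies where the fingers leave the gripper's body, on its centre line; the fingertips stand 73 mm ahead of it and the grasp point (between the pads) lies 54 mm ahead of it; z points along the fingers, y is the line along which they close (so a half turn about z gives the same grasp; the last joint's range is limited). The gripper opens to 85 mm and grips with 20 to 120 N. Pads are 22 mm wide; open, the fingers measure 114 mm over their backs; the gripper's body (76 mm by 85 mm) begins 54 mm behind the grasp point. The pads swing forward as they close: fully open they stand 13 mm farther back than shut.
Start: joints at [1.258, 0.615, -0.013, 1.423, 0.008, 1.103, -0.04], TCP at [0.183, -0.624, 0.304] pointing down, gripper open.
Joint ranges: [-3.12, 3.12], [-0.3, 2.06], [-1.34, 1.32], [0.26, 2.42], [-1.36, 4.5], [0.01, 1.98], [-2.84, 2.84]. Speed limits (rad/s): [2.79, 2.79, 3.14, 3.14, 3.14, 3.14, 3.14].

## Interface

Orientations are given as a unit quaternion [x, y, z, w].
In Python, from station import arm, snapshot, camera_info, ticket gives the robot as it stands. Calls block until the motion is done:
- arm.movep(position, orientation): joint-space move of the TCP to a pose.
- arm.line_to(position, velocity=0.15, ori=None): straight line of the TCP; ori=None keeps the orientation; velocity is the mean speed in m/s.
- arm.move_j(angles): joint-space move.
- arm.move_gripper(opening, effort=None): opening from 0.0 (shut) to 1.0 (fully open); effort is the grip in N (None keeps the last); returns when the fingers have stopped.
- arm.pause(seconds).
- arm.ik(position, orientation): joint angles nearest the present ones, or None.
- snapshot(name): name is "scene" or "side" or "wrist"; returns the picture (480x640x3 uint8, blue, green, red); there is no depth.
- camera_info(name): a dict with "fx", "fy", "cx", "cy" (pixels), "R" (3x3) and "t" (3): a world point X has camera coordinates R X + t; the wrist camera has in their place "T_tool_cam" (4x4, takes a point from camera to tool coordinates, whose origin is the TCP and whose axes are the flange's). Camera axes: x right, y down, z forward; pixel columns grow to the right and rows downward; lengths in m; the calibration is good to about 2 mm. A picture is of the moment at which its call begins: read the wrist's pose just before it. camera_info takes no time and is no camera call.
A pose or a line that the arm cannot do raises arm.MotionError and nothing moves.
- ticket.finish_job(): hands the job in; it is judged then, once.
Readings, each from a call of its own:
- arm.read_time(): time.
- arm.read_joint_positions(): joint angles.
- arm.read_dq(): joint speeds.
- arm.read_effort(): joint torques, N m.
- arm.read_tool_pos(): TCP position.
- arm.read_eef_rot(): TCP orientation.
- arm.read_ft_force(): force on the tool from outside, world axes, zero at the start.
- arm.read_wrist_torque(): the same for the moment, N m.
- arm.read_opening(): opening from 0.0 (shut) to 1.0 (fully open).
- arm.read_finger_force(): force on a finger pad.
Only numpy, scipy, OpenCV 4.12 (cv2) and the standard library are available. Lean on these libraries where they do the work, as an engineer would, in place of code of your own. Each camera call takes 0.05 s, during which the arm holds its last target. There are 200 camera calls.

## Working session

There is one attempt and no reset: what is moved stays moved. The work goes in short steps, each a Python script; the robot and the scene stay as the last script left them, time stands still between calls to the robot, and variables do not carry over. Pictures are saved under pics/ and viewed, at most 10 in all, crops included, and the job is handed in when it is done.

```bash
ls; mkdir -p pics
python3 - <<'E'
from station import arm, snapshot, camera_info
import cv2
for n in ("scene","side"):
    cv2.imwrite(f"pics/{n}0.png",snapshot(n)); c=camera_info(n); print(n,c)
print(camera_info("wrist"),arm.read_tool_pos(),arm.read_eef_rot(),arm.read_time())
E
```

```text
pics
scene {'fx': 455.34847757700885, 'fy': 455.34847757700885, 'cx': 324.1377883459576, 'cy': 243.21970360754983, 'R': array([[-0.1801699 ,  0.98343474, -0.01987256],
       [ 0.61985613,  0.0978273 , -0.77859373],
       [-0.76375205, -0.15259729, -0.62721358]]), 't': array([ 0.08019072, -0.28628206,  1.3662602 ])}
side {'fx': 532.6800219383167, 'fy': 532.6800219383167, 'cx': 315.46396479601555, 'cy': 239.61413097353463, 'R': array([[-0.717821  , -0.69607927, -0.01437546],
       [-0.4859173 ,  0.51566825, -0.70567034],
       [ 0.49861547, -0.49955971, -0.70839446]]), 't': array([0.43360874, 0.32614162, 0.98329069])}
{'fx': 344.18650625243475, 'fy': 344.18650625243475, 'cx': 323.8652398543719, 'cy': 241.87570552055686, 'T_tool_cam': array([[-4.09953070e-05, -9.57580636e-01, -2.88165444e-01,
         7.30840538e-02],
       [ 9.99999923e-01, -1.51851407e-04,  3.62342762e-04,
        -3.34098029e-04],
       [-3.90730741e-04, -2.88165407e-01,  9.57580569e-01,
        -7.10154439e-02],
       [ 0.00000000e+00,  0.00000000e+00,  0.00000000e+00,
         1.00000000e+00]])} [ 0.18313478 -0.62312039  0.30285433] [ 9.89803647e-01  1.42433744e-01 -1.56780151e-04 -1.15905244e-03] 0.1
```

View pics/scene0.png

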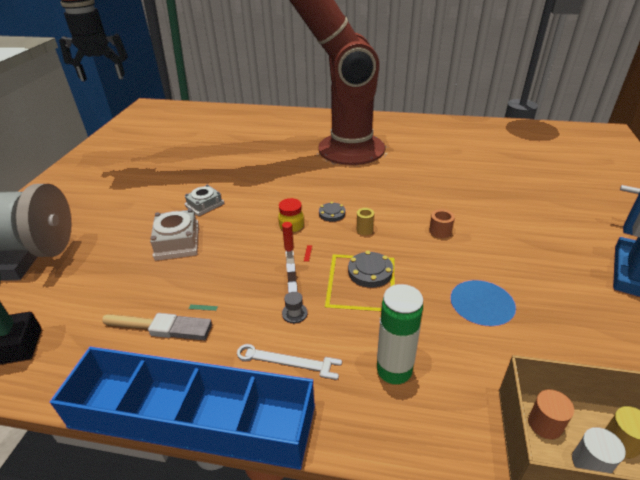

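View pics/side0.png

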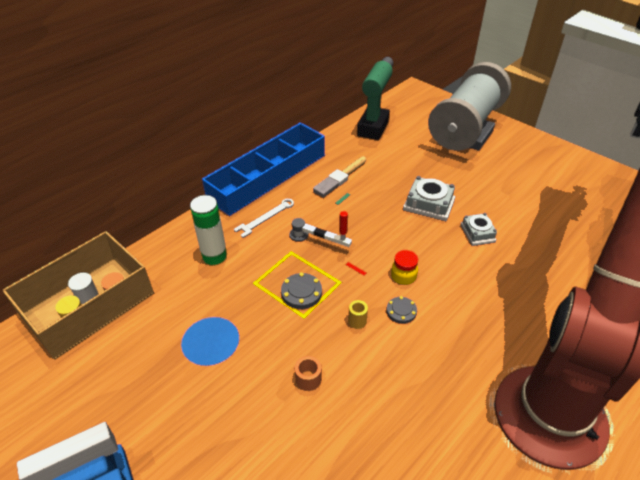

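Candidates (scene picture): the housing could be the large one at (175,233) or the small one at (203,200), and I take the large one. The cover could be the large disc in the bay at (371,268) or the small one at (332,211), and I take the one in the bay. The bar's knob is at (288,236) with its hinge at (293,305), the pad is at (483,302), green mark at (204,308) and red mark at (308,253). I'll compute rough positions and then look from the wrist.

```bash
cat > h.py <<'E'
from station import arm, snapshot, camera_info, ticket
import numpy as np, cv2
from scipy.spatial.transform import Rotation as Ro
def proj_setup(name):
    c=camera_info(name)
    if name=="wrist":
        T=np.eye(4);T[:3,:3]=Ro.from_quat(arm.read_eef_rot()).as_matrix();T[:3,3]=arm.read_tool_pos()
        M=T@c["T_tool_cam"]; R=M[:3,:3].T; t=-R@M[:3,3]
    else: R,t=np.array(c["R"]),np.array(c["t"])
    K=np.array([[c["fx"],0,c["cx"]],[0,c["fy"],c["cy"]],[0,0,1]])
    return K,R,t
def back(uv,z,K,R,t):
    d=R.T@np.linalg.solve(K,[uv[0],uv[1],1]); o=-R.T@t
    return o+d*(z-o[2])/d[2]
def rect(img,K,R,t,z,x0,x1,y0,y1,s):
    "top view: rows: x descending from x1, cols: y descending from y1 ; s px/m"
    H=K@np.c_[R[:,0],R[:,1],R[:,2]*z+t]
    A=np.array([[0,-1/s,x1],[-1/s,0,y1],[0,0,1]])
    return cv2.warpPerspective(img,H@A,(int((y1-y0)*s),int((x1-x0)*s)),flags=cv2.INTER_LINEAR|cv2.WARP_INVERSE_MAP)
def down(yaw):  # tool z down; tool y axis (closing line) at angle yaw from world y
    return (Ro.from_euler('z',yaw)*Ro.from_quat([1,0,0,0])).as_quat()
E
python3 - <<'E'
from h import *
S=proj_setup("scene"); D=proj_setup("side")
for n,a,b,z in [("hous",(174,217),(432,187),.058),("cover",(371,260),(302,284),.024),("pad",(483,302),(211,341),0),("hinge",(294,297),(298,224),.044),("knobtop",(288,226),(344,213),.122),("green",(204,308),(343,199),0),("red",(308,253),(356,268),0),("spray",(402,293),(204,203),.17),("smallh",(204,193),(480,220),.035),("bigb",(442,216),(308,366),.045),("smallb",(366,212),(358,305),.05),("grease",(291,205),(406,258),.06),("smcover",(332,210),(402,307),.015)
 ,("brushend",(210,330),(318,188),.01),("span1",(245,352),(290,204),.005),("span2",(336,368),(240,230),.005),("bA",(330,257),(340,284),0),("bB",(395,258),(302,316),0),("bC",(398,309),(255,283),0),("bD",(327,307),(290,254),0)]:
    print(n,back(a,z,*S)[:2].round(3),back(b,z,*D)[:2].round(3))
for y in (0,0.3,1.57,-1.57): print([arm.ik([x,0,.3],down(y)) is not None for x in (.45,.6,.75)])
E
```

```text
hous [ 0.493 -0.326] [ 0.511 -0.333]
cover [0.529 0.113] [0.544 0.105]
pad [0.589 0.333] [0.587 0.331]
hinge [ 0.676 -0.012] [ 0.673 -0.011]
knobtop [ 0.57  -0.044] [ 0.562 -0.052]
green [ 0.691 -0.188] [ 0.689 -0.194]
red [ 0.5   -0.026] [ 0.502 -0.031]
spray [0.763 0.175] [0.772 0.173]
smallh [ 0.356 -0.316] [ 0.365 -0.334]
bigb [0.381 0.255] [0.378 0.252]
smallb [0.398 0.088] [0.403 0.079]
grease [ 0.411 -0.081] [ 0.407 -0.088]
smcover [0.352 0.002] [ 0.347 -0.003]
brushend [ 0.748 -0.151] [ 0.761 -0.172]
span1 [ 0.78  -0.076] [ 0.774 -0.079]
span2 [0.787 0.083] [0.794 0.076]
bA [0.506 0.024] [0.496 0.031]
bB [0.487 0.161] [0.495 0.154]
bC [0.634 0.176] [0.639 0.163]
bD [0.65  0.043] [0.647 0.044]
[True, True, True]
[True, True, True]
[True, True, True]
[True, True, True]
```

Run:
```python
from h import *
for i,p in enumerate([[.56,-.25,.36],[.58,.12,.36]]):
    arm.movep(p,down(0)); P=proj_setup("wrist"); img=snapshot("wrist")
    np.savez(f"w{i}.npz",img=img,K=P[0],R=P[1],t=P[2])
    y=[(-.40,0.0),(-.07,.41)][i]
    im=rect(img,*P,0.058 if i==0 else 0,.40,.72,y[0],y[1],1600)
    print(im.shape); cv2.imwrite(f"pics/w{i}.png",im)
print(arm.read_time(),arm.read_tool_pos())
```

```text
(511, 640, 3)
(511, 768, 3)
3.5083 [0.5805796  0.11755465 0.3599887 ]
```

View pics/w0.png

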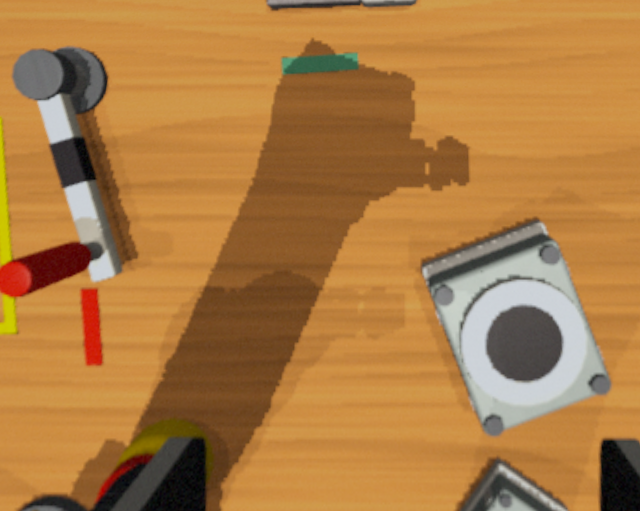

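View pics/w1.png

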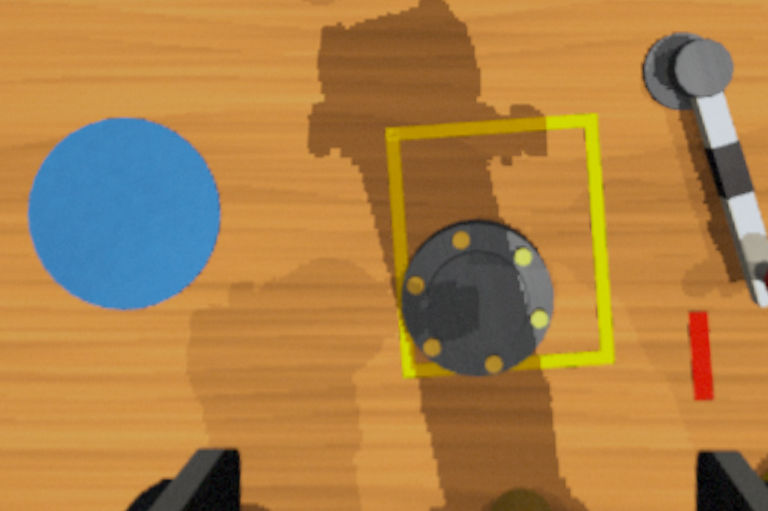

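The wrist views (1600 px/m, rectified) show:
- **Bay:** outer corners at (386,129), (597,114), (614,363), (404,378) in w1. Its centre is (.566,.097) with yaw .070.
- **Pad:** centred at (125,213) in w1.
- **Cover:** centred near (478,298) in w1, about 90 mm across, so it is the right one.
- **Housing:** boss at (524,343) in w0 with 80 mm diameter, so it is the large one, with yaw about .367.
- **Bar:** at about .24 rad.

Next I'll swing the bar open.

```bash
cat >> h.py <<'E'
BAY=np.array([.5663,.0973]); BY=.070
def b2w(p): return BAY+Ro.from_euler('z',BY).as_matrix()[:2,:2]@np.asarray(p,float)
HINGE=b2w([.1,-.12])
def knob(th,z):
    a=BY+th; return np.r_[HINGE-.12*np.array([np.cos(a),np.sin(a)]),z], down(a)
def swing(a,b,n=8,v=.12):
    p,q=knob(a,.25); arm.move_gripper(.8); arm.movep(p,q)
    p,q=knob(a,.149); arm.line_to(p,.2,q)
    arm.move_gripper(0.,20); print("grip",arm.read_opening(),arm.read_finger_force(),arm.read_tool_pos(),arm.read_ft_force())
    for th in np.linspace(a,b,n+1)[1:]:
        p,q=knob(th,.149); arm.line_to(p,v,q)
    print("at",arm.read_tool_pos()-p,arm.read_ft_force(),arm.read_opening())
    arm.move_gripper(.8); p,q=knob(b,.25); arm.line_to(p,.25,q)
    print("t",arm.read_time())
E
python3 - <<'E'
from h import *
swing(.24,1.571)
arm.movep([.55,-.15,.38],down(0.07)); P=proj_setup("wrist"); img=snapshot("wrist")
cv2.imwrite("pics/w2.png",rect(img,*P,0.04,.44,.76,-.36,.12,1600)); print(arm.read_time())
E
```

```text
grip 0.22516193544787214 21.541709303855896 [ 0.56053894 -0.05184701  0.14996169] [-0.72528388  0.04623681  6.38676629]
at [ 0.00089233 -0.00018081  0.00090115] [-0.09847028 -0.15602933  5.59565258] 0.2300021184166012
t 9.4167
10.6333
```

View pics/w2.png

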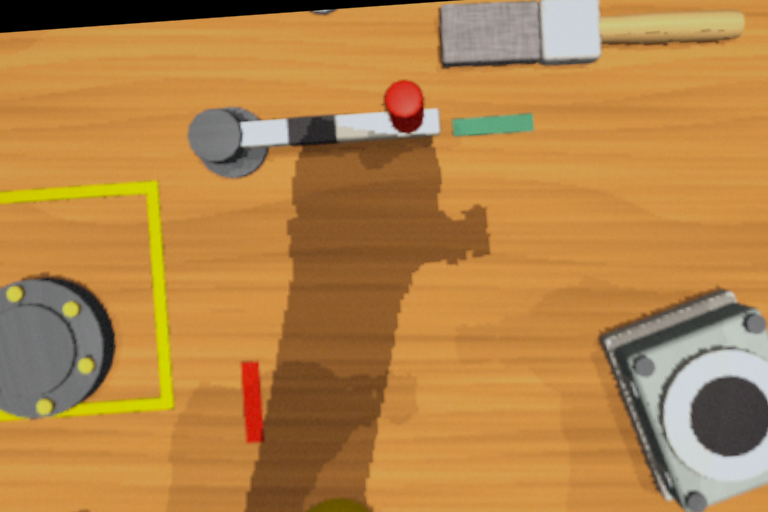

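The bar, from (215,135) to (438,122), points at the green mark at (492,125). Now I'll push the cover.

Run:
```python
from h import *
c=np.array([.5375,.112]); g=np.array([.587,.332]); d=g-c; L=np.linalg.norm(d); d/=L; q=down(np.arctan2(d[1],d[0]))
off=.011+np.sqrt(.046**2-.02975**2)
arm.move_gripper(.7)
s=c-d*(off+.02)
arm.movep([*s,.15],q); arm.line_to([*s,.084],.2)
f0=arm.read_ft_force()[2]; z=.084
while z>.062:
    z-=.002; arm.line_to([*s,z],.04); f=arm.read_ft_force()[2]-f0
    if abs(f)>4: break
print("touch",z,f,arm.read_tool_pos()); z+=.004
arm.line_to([*s,z],.05)
e=g-d*(off-.001)
arm.line_to([*(c-d*(off+.004)),z],.08); arm.line_to([*e,z],.07); print(arm.read_ft_force())
arm.line_to([*(e-d*.03),z],.1); arm.line_to([*(e-d*.03),.2],.25)
arm.movep([.50,.27,.36],down(0)); P=proj_setup("wrist"); img=snapshot("wrist")
cv2.imwrite("pics/w3.png",rect(img,*P,0.018,.48,.68,.22,.44,2400)); print(z,arm.read_time())
```

```text
touch 0.06599999999999999 12.593459709684304 [0.52304232 0.04756829 0.06763911]
[ 0.13276891 -2.15426594  0.66708267]
0.06999999999999999 21.075
```

View pics/w3.png

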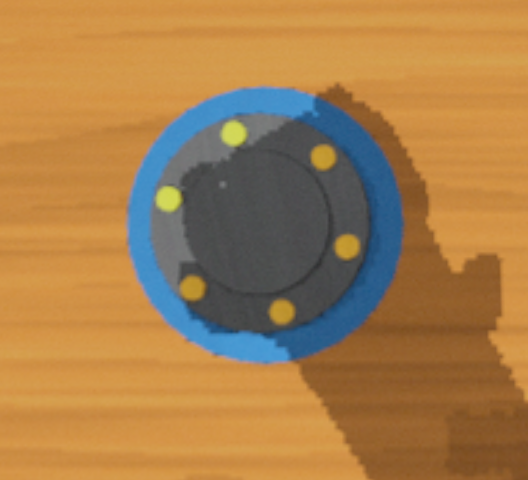

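The cover lies at (260,222) and the pad at (265,225) with a rim all round: wholly on the pad. Next I'll push the housing along a car-like path with two fingers on its -y face, stopping partway to look.

```bash
cat >> h.py <<'E'
from scipy.optimize import fsolve
def plan(x,y,psi,R=.14,S=.08,yend=0.,xend=0.,step=.02):
    "poses of housing (bay frame): arc to -a, straight, arc to 0, straight"
    X,Y=xend-x,yend-y
    fx=lambda a,L: R*(np.cos(psi)-np.cos(a))*1+R*(1-np.cos(a))+L*np.sin(a)-X
    fy=lambda a,L: R*(np.sin(psi)+2*np.sin(a))+L*np.cos(a)+S-Y
    a,L=fsolve(lambda v:[fx(*v),fy(*v)],[.2,.15]); print("plan a,L",a,L)
    out=[]; p=np.array([x,y]); h=psi
    for w,l in ((-np.sign(psi+a)/R,abs(psi+a)*R),(0,L),(np.sign(a)/R,abs(a)*R),(0,S)):
        n=max(1,int(np.ceil(l/step)))
        for _ in range(n):
            hm=h+w*l/n/2; p=p+l/n*np.array([-np.sin(hm),np.cos(hm)]); h+=w*l/n; out.append((*p,h))
    return out
def pusher(pose,back=0.,z=.070):
    x,y,h=pose; d=np.array([-np.sin(h),np.cos(h)])
    return np.r_[b2w(np.array([x,y])-d*(.057+back)),z], down(BY+h+np.pi/2)
def push(start,path,v=.06):
    for p in [start]+path: assert arm.ik(*pusher(p)) is not None, p
    arm.move_gripper(.7)
    p,q=pusher(start,.02,.15); arm.movep(p,q); p,q=pusher(start,.02); arm.line_to(p,.15)
    p,q=pusher(start,.002); arm.line_to(p,.08)
    fm=0
    for s in path:
        p,q=pusher(s); arm.line_to(p,v,q); fm=max(fm,np.linalg.norm(arm.read_ft_force()[:2]))
    p,q=pusher(path[-1],.03); arm.line_to(p,.12); p[2]=.2; arm.line_to(p,.25)
    print("maxF",fm,"end",path[-1],"t",arm.read_time())
E
python3 - <<'E'
from h import *
s=(-.0903,-.4195,.297); path=plan(*s)
k=[i for i,p in enumerate(path) if p[1]>-.22][0]; print(path[k])
push(s,path[:k+1])
arm.movep([.52,-.12,.36],down(BY)); P=proj_setup("wrist"); img=snapshot("wrist")
np.savez("w4.npz",img=img,K=P[0],R=P[1],t=P[2])
x,y=b2w(path[k][:2]); print(x,y)
cv2.imwrite("pics/w4.png",rect(img,*P,0.058,x-.11,x+.11,y-.13,y+.13,2400)); print(x+.11,y+.13,arm.read_time())
E
```

```text
plan a,L 0.37425615996676775 0.21075459220952342
(np.float64(-0.03770550394520736), np.float64(-0.202445132849762), np.float64(-0.3742561599667677))
maxF 2.6070906610522515 end (np.float64(-0.03770550394520736), np.float64(-0.202445132849762), np.float64(-0.3742561599667677)) t 31.6583
0.5428464258455419 -0.10728657507691253
0.6528464258455419 0.022713424923087477 32.7583
```

View pics/w4.png

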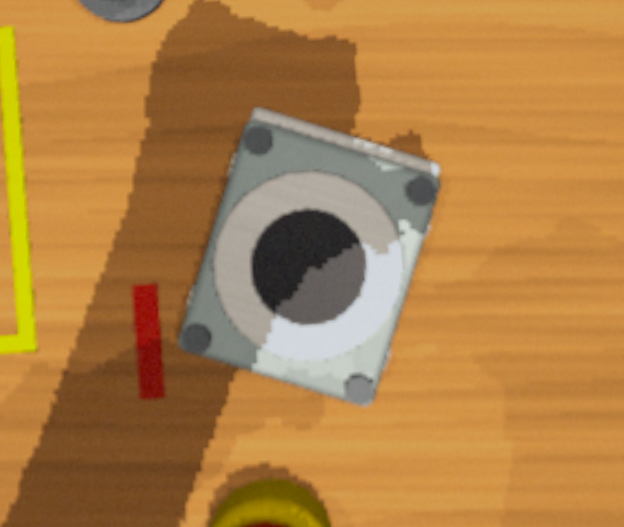

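The boss is at (309,265), within 1.5 mm of the plan, and the screw lines give yaw -.305 (plan -.304). I'll continue into the bay.

Run:
```python
from h import *
xy=Ro.from_euler('z',-BY).as_matrix()[:2,:2]@(np.array([.5424,-.1060])-BAY); s=(*xy,-.375); print(s)
path=plan(*s,R=.14,S=.07,yend=.0); push(s,path)
arm.movep([.52,.10,.36],down(BY)); P=proj_setup("wrist"); img=snapshot("wrist")
a=rect(img,*P,0.,.47,.66,0,.19,2000); b=rect(img,*P,0.058,.47,.66,0,.19,2000)
cv2.imwrite("pics/w5.png",np.hstack([a,b])); print(arm.read_time())
```

```text
(np.float64(-0.03806084976977382), np.float64(-0.2011304843001247), -0.375)
plan a,L 0.3426744458541067 0.09377897616390801
maxF 1.8116743961538662 end (np.float64(0.0031829942957829344), np.float64(0.008500047663357352), np.float64(0.0)) t 41.8583
43.2417
```

View pics/w5.png

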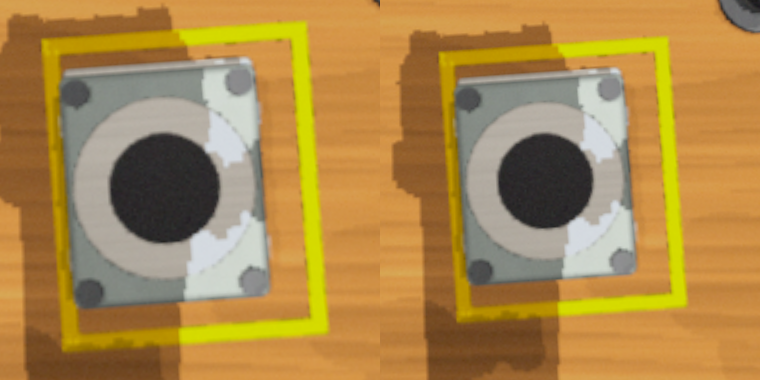

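The housing is square (yaw about .068 against .070), but the boss at (165,181) in the right half is 10 mm too far in. A flaw in my replanner's arc signs caused this. I'll nudge it back from the far side, then check.

Run:
```python
from h import *
push((.004,.010,-np.pi),[(.004,.004,-np.pi),(.004,.0,-np.pi)],v=.04)
arm.movep([.52,.06,.36],down(BY)); P=proj_setup("wrist"); img=snapshot("wrist")
a=rect(img,*P,0.,.47,.66,0,.19,2000); b=rect(img,*P,0.058,.47,.66,0,.19,2000)
cv2.imwrite("pics/w6.png",np.hstack([a,b])); print(arm.read_time())
```

```text
maxF 3.782403488689232 end (0.004, 0.0, -3.141592653589793) t 47.1
48.4
```

View pics/w6.png

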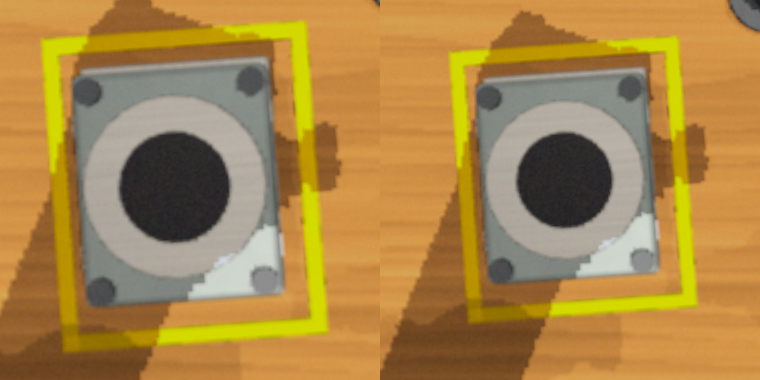

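The boss is now at (185,180) in the right half, which is bay (.004, 0), and the housing is square with clear margins. Now I'll close the bar.

Run:
```python
from h import *
swing(1.571,0.)
arm.movep([.53,-.05,.38],down(BY)); P=proj_setup("wrist"); img=snapshot("wrist")
a=rect(img,*P,0.04,.45,.72,-.10,.18,1400); b=rect(img,*P,0.,.45,.72,-.10,.18,1400)
cv2.imwrite("pics/w7.png",np.hstack([a,b])); print(arm.read_time())
```

```text
grip 0.22575450924611445 21.580609381198883 [ 0.68336786 -0.13528998  0.15019961] [-0.50428614  0.88592938  4.42272149]
at [ 0.00068652 -0.00017012  0.00090506] [-1.76150919  0.63448902  8.65602665] 0.22482139061024392
t 55.1333
55.7833
```

View pics/w7.png

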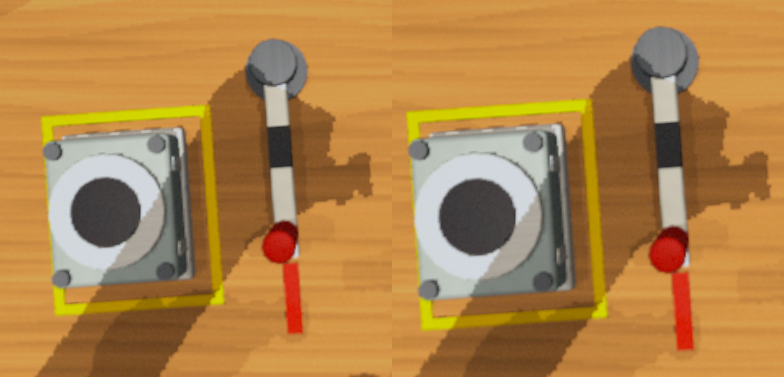

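The bar runs from (275,65) to (286,255) and lines up with the red mark, (290,262) to (295,332). The housing is in the bay. I'm handing in.

```bash
python3 -c "
from station import ticket; print(ticket.finish_job())"
```

```text
the job is handed in; nothing more can be done
None
```

The job is handed in, with the last clock reading about 56 s of the 72 s allowed: the cover is wholly on the blue disc, the housing is square inside the bay, and the bar is back pointing at its red mark; the housing first went 10 mm too far in, so I slid it back before closing the bar.

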